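# Screw the lid onto the bench storage pot

### The arm

A 7-joint arm with a two-finger parallel gripper is mounted at the origin on the work surface; the furniture and walls round the work are solid. World frame = base frame: x ahead of the robot, y to its left, z up, the work surface at z = 0. Lengths are in m, angles in rad, forces in N, time in s.
With the tool pointing down it reaches from about 0.4 to 0.85 m from the base axis. Payload 4.5 kg.
Tool frame: the origin (TCP) lies at the very end of the fingers, on their centre line; the grasp point (between the pads) lies 19 mm behind it (grip_point_offset is the distance from the TCP to the grasp point, in m); z points along the fingers, y is the line along which they close (so a half turn about z gives the same grasp; the last joint's range is limited). The gripper opens to 88 mm and grips with 3 to 60 N. Pads are 18 mm wide; open, the fingers measure 123 mm over their backs; the gripper's body (75 mm by 187 mm) begins 45 mm behind the grasp point.
Start: joints at [-1.176, 0.689, -0.195, 1.565, 0.157, 0.902, -0.215], TCP at [0.221, 0.585, 0.239] pointing down, gripper open.
Joint ranges: [-3.01, 3.01], [-0.46, 2.08], [-1.47, 1.51], [0.13, 2.56], [-1, 4.14], [0.04, 2.09], [-2.66, 2.66]. Speed limits (rad/s): [2.57, 2.57, 3.14, 3.14, 3.14, 3.14, 3.14].

### API

Orientations are given as a unit quaternion [x, y, z, w].
In Python, from plant import get_state, snapshot, camera_params, finish_job, grip_point_offset gives the robot as it stands.
- The arm moves only by the tool advance, called by a JSON object that holds its "api" and its "payload", one argument or row to a line. Schema: {"type":"object","properties":{"motion":{"type":"array","items":{"type":"array","prefixItems":[{"type":"number"},{"type":"array","items":{"type":"number"},"minItems":3,"maxItems":3},{"type":"array","items":{"type":"number"},"minItems":3,"maxItems":3}],"minItems":3,"maxItems":3},"minItems":1,"maxItems":10},"grip_n":{"type":"number"},"only":{"type":"string"},"quiet":{"type":"boolean"},"lines":{"type":"string"}},"required":["motion"],"additionalProperties":false}. motion is a list of rows, 1 to 10 of them, each written [opening, [dx, dy, dz], [rx, ry, rz]]: the opening from 0.0 (shut) to 1.0 (fully open), then dx, dy, dz in m, then a rotation vector rx, ry, rz in rad; each row is the pose to reach, as a shift and turn from the pose commanded when the call began, along the tool's axes at that moment; what a row does not reach only later rows make up. A row lasts 1/10 s, in which the tool goes at most 0.05 m and 0.15 rad, less where a joint would pass 70% of its speed; a pose out of reach is approached as far as the arm can. The fingers move at their own pace and stop on an object; grip_n is the grip in N (left out, the last holds). Time passes only in rows, so rows that do not move let the fingers close. The tool returns the time, the measured TCP pose, the force, the opening and the grip force at its end. only (a regular expression) keeps the lines of the reply that match it, lines (a string "A,B") keeps lines A to B, and quiet returns only ok. Input that does not fit is refused with a message, and nothing moves.
- get_state(): the state, without advancing time (a new reading comes with each control period).
- snapshot(name): name is "scene" or "top" or "wrist"; returns (picture, depth): 400x640x3 uint8, red, green, blue; 400x640 float32, m along the optical axis (not along the pixel's ray), 0 where there is no reading.
- camera_params(name): a dict with "fx", "fy", "cx", "cy" (pixels), "k1" (the pictures are not rectified: a ray, as slopes to the right and down, at radius r is drawn at 1 + k1 r^2 times it, then the intrinsics apply), "rvec" (rotation vector, rad) and "tvec" (3), from world to camera coordinates, as OpenCV has them. Camera axes: x right, y down, z forward; pixel columns grow to the right and rows downward; lengths in m; the calibration is good to about 2 mm. A picture is of the moment at which its call begins: read the wrist's pose just before it. camera_params takes no time and is no camera call; for the wrist camera it gives the pose at the moment of the call.
- finish_job(): hands the job in; it is judged then, once.
The state is a dict: "clock": time; "q": joint angles; "qd": joint speeds; "joint_torque": joint torques, N m; "tool_pos": TCP position; "eef_rot": TCP orientation; "contact_force": force on the tool from outside, world axes, zero at the start; "moment": the same for the moment, N m; "opening": opening from 0.0 (shut) to 1.0 (fully open); "finger_force": force on a finger pad.
Only numpy, scipy, OpenCV 4.12 (cv2) and the standard library are available. Lean on these libraries where they do the work, as an engineer would, in place of code of your own. Each camera call takes 0.05 s, during which the arm holds its last target. There are 200 camera calls.

### The job

The storage pot bolted to the bench is open, with a wood offcut laid across its mouth. Take the offcut off and lay it flat on the bench clear of the pot, then set the lid level on the pot's neck, turn it back as far as needed until it drops into the start of the thread, and screw it clockwise until it is fully tight, down on the rim. Leave the other things where they are.

Things in the scene. Friction and masses are not known exactly. Their poses are not given: they have to be found in the camera images.
- pot: Grey round metal pot fixed to the bench by a round flange, 106 mm across, 8 thick (bolt heads to 12). Origin: centre of its underside on the bench, z up. Body 92 mm across to height 76, shoulder to 86. Bare metal neck 64 mm across, tapering from height 111 to 58 mm across at its flat rim, height 116. Three thread segments (out to 78 mm across) stand round the neck, 120 degrees apart.
- rim (a point): Centre of the pot's flat rim, 116 mm above the pot's origin. A black rubber sealing ring, 54 mm across, stands 4.4 mm out of the rim (top at height 120.4); it starts to give at about 3 N and is flush with the rim at about 7 N.
- threads (a point): On the pot's axis, at height 98, amid the threads. Each segment spans 60 degrees, is 5 mm thick and rises counter-clockwise seen from above, 7 mm per radian, its top from height 99.5 to 107. A stop post (top at 102) ends its low, clockwise end. Which way the segments point differs every time and is not given by any pose: feel for it, or see it.
- lid: Loose aluminium screw lid, 0.16 kg, 90 mm across, right way up on the bench. Origin: centre of the skirt's lower edge, z up; flat top at height 31. Hollow below, 82 mm wide, to height 26. Three inward lugs 120 degrees apart (one at +x) at the lower edge, 20 degrees long, 5 mm high, 68 mm between tips: 2 mm play all round on the neck. Right-hand thread: clockwise tightens.
- grip (a point): Middle of the lid's grip, 45 mm above the lid's origin: a straight black upright bar on the flat top, 70 mm long (along the lid's x), 18 mm wide (grip across this, y), from height 31 to 59 above the lid's origin.
- start (a point): On the pot's axis at height 94.4: the lid's origin is here when it has dropped into the thread start and rests on the sealing ring. Before that it rests on the thread tops or posts, 98 to 107 high. Turn it back (counter-clockwise, 90 degrees at most; it climbs 7 mm per radian) and it drops into a gap with 34 degrees of free turn. On the tops, the posts block clockwise turning.
- home (a point): On the pot's axis at height 90: the lid's origin is here when fully tight. From the thread start, 50 to 90 degrees clockwise lead the lugs under the threads, which draw the lid down (7 mm per radian) until its underside meets the rim; turning then stops. Friction holds it. Pressed down without turning, it springs up again.
- offcut: Square sawn wood offcut, 38 x 140 x 38 mm (x, y, z), 0.1 kg, lying across the pot's mouth on the sealing ring, its underside 120 mm above the bench. Origin: centre of its underside; length along its y axis. Bench free for it: about x 0.31, y 0.31, left in front of the big gas cylinder (300 mm across, at x 0.47, y 0.17; its guard reaches height 0.44: carry things over it or round it).
- duct_tape: Bystander: grey roll of tape lying flat, 112 mm across, 48 high; origin centre of underside.
- nail_box: Bystander: small cardboard carton, 73 x 116 x 52 mm; origin centre of underside.
- bolt: Bystander: rusty bolt, 21 x 61 x 19 mm, length along its y axis; origin centre of underside.

How it is judged:
By the outcome, as a careful person would: the job done as asked, in the order asked, and still so for the second after the job is handed in, with the robot touching nothing.
It also fails if it takes over 72 s, if anything falls off the work surface, if the arm or the gripper's body presses on something with over 40 N, if the wrist force passes 120 N, or if a joint passes its speed limit or range.

## Working session

There is one attempt and no reset: what is moved stays moved. The work goes in short steps, Python scripts to look and compute and a tool call to move; the robot and the scene stay as the last step left them, time stands still between calls to the robot, and variables do not carry over. Pictures are saved under pics/ and viewed, at most 10 in all, crops included, and the job is handed in when it is done.

```bash
ls; mkdir -p pics
```

Run:
```python
from plant import *
import cv2
s=get_state();print({k:(v if not hasattr(v,'round') else v) for k,v in s.items()});print(grip_point_offset)
for n in("scene","top"):
    p,d=snapshot(n);cv2.imwrite(f"pics/{n}0.png",p[:,:,::-1]);import numpy as np;np.savez(f"pics/{n}0.npz",p=p,d=d,**{k:np.array(v) for k,v in camera_params(n).items()})
    print(camera_params(n))
```

```text
pics
{'clock': 0.0, 'q': array([-1.17621312,  0.68995429, -0.19450113,  1.5663634 ,  0.15731999,
        0.90250194, -0.21507556]), 'qd': array([-1.71714742e-04,  1.31231266e-03, -2.49192803e-04, -1.96893966e-04,
       -2.09033214e-03,  3.22366866e-04,  6.88242149e-05]), 'joint_torque': array([ 4.69509741e-04, -5.27569163e+01, -1.26689382e+00, -1.53424162e+01,
       -5.26992080e-02,  6.74139097e-03,  1.78508903e-04]), 'tool_pos': array([0.2204619 , 0.58414031, 0.23792309]), 'eef_rot': array([ 1.79358831e-01,  9.83783294e-01, -9.13116785e-04, -8.45249790e-05]), 'contact_force': array([ 0.63731694, -0.45883168,  0.08338393]), 'moment': array([ 0.01066375, -0.00267313,  0.01314518]), 'finger_force': 0.0, 'opening': 0.9991307494319149}
0.0187
{'fx': 457.5343462378624, 'fy': 457.5343462378624, 'cx': 319.10582282458626, 'cy': 204.08114590626437, 'k1': -0.13145395919609415, 'rvec': array([ 0.68107329, -2.45844602,  1.35351979]), 'tvec': array([0.34478431, 0.25690733, 1.542445  ])}
{'fx': 366.8568490104033, 'fy': 366.8568490104033, 'cx': 316.630564198545, 'cy': 200.2804277811135, 'k1': -0.03152120435246516, 'rvec': array([ 2.16774759, -2.17949514,  0.08174012]), 'tvec': array([-0.05538474,  0.45533943,  1.2738363 ])}
```

View pics/scene0.png

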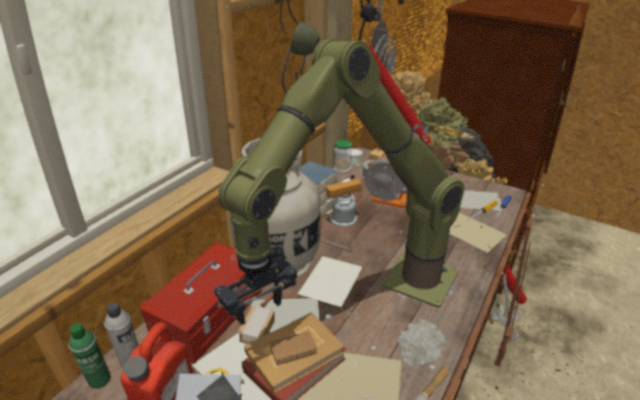

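View pics/top0.png

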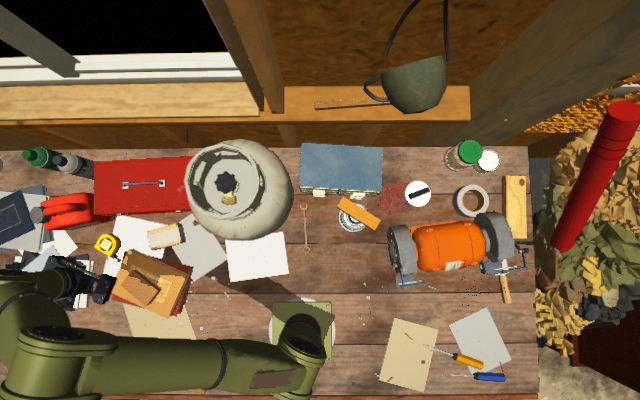

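The scene shows the bench. In the top view the offcut is at about (358,213) over the pot at (350,215), the lid with its black bar at (418,194), the tape at (472,200) and the gas cylinder at (240,188).

Create h.py:
```python
import numpy as np, cv2
from plant import *
from scipy.spatial.transform import Rotation as R
def cloud(d,c):
    """world xyz for every pixel from depth + calibration (k1 on undistorted slopes)"""
    v,u=np.mgrid[:d.shape[0],:d.shape[1]]
    K=np.array([[c['fx'],0,c['cx']],[0,c['fy'],c['cy']],[0,0,1.]],float)
    uv=np.stack([u,v],-1).reshape(-1,1,2).astype(float)
    n=cv2.undistortPoints(uv,K,np.array([float(c['k1']),0,0,0])).reshape(*d.shape,2)
    P=np.dstack([n*d[...,None],d])
    Rm=R.from_rotvec(c['rvec']).as_matrix()
    return (P-np.array(c['tvec']))@Rm
def look(n):
    c=camera_params(n);p,d=snapshot(n);return p,d,c,cloud(d,c)
def toolvec(dw):
    "world shift -> tool axes"
    return R.from_quat(get_state()['eef_rot']).inv().apply(dw)
```

Run:
```python
from h import *
for n in("scene","top"):
    z=np.load(f"pics/{n}0.npz");W=cloud(z['d'],{k:z[k] for k in z.files});np.save(f"pics/{n}W.npy",W)
    m=(z['d']>0)
    def box(lo,hi,name):
        s=m&np.all((W>lo)&(W<hi),-1);P=W[s]
        if len(P)<5: print(n,name,len(P));return
        r=cv2.minAreaRect(P[:,:2].astype(np.float32));print(n,name,len(P),np.median(P,0).round(4),'minrect',np.round(r[0],4),np.round(r[1],4),round(r[2],1))
        return P
    if n=="top":
        for (u,v) in [(358,213),(350,220),(418,194),(412,190),(472,200),(165,235),(450,245),(145,290),(240,240),(258,257),(340,165)]: print((u,v),W[v,u].round(3))
    box((.3,-.25,.14),(.6,.0,.18),'offcut')
    box((.35,-.30,.02),(.6,-.14,.04),'lidtop')
    box((.35,-.30,.045),(.6,-.14,.075),'lidbar')
```

```text
scene offcut 870 [ 0.4759 -0.1883  0.1649] minrect [ 0.4746 -0.1791] [0.1416 0.2498] 89.9
scene lidtop 118 [ 0.404  -0.1578  0.0295] minrect [ 0.4149 -0.1792] [0.0812 0.1272] 87.9
scene lidbar 183 [ 0.3964 -0.1599  0.0599] minrect [ 0.4362 -0.1896] [0.097  0.1724] 88.0
(358, 213) [ 0.402 -0.188  0.162]
(350, 220) [ 0.382 -0.166  0.121]
(418, 194) [ 0.471 -0.405  0.058]
(412, 190) [ 0.488 -0.392  0.029]
(472, 200) [ 0.454 -0.613  0.003]
(165, 235) [0.335 0.464 0.052]
(450, 245) [ 0.304 -0.449  0.228]
(145, 290) [0.156 0.505 0.101]
(240, 240) [0.322 0.16  0.257]
(258, 257) [ 0.256  0.151 -0.002]
(340, 165) [ 0.553 -0.133  0.17 ]
top offcut 3663 [ 0.5244 -0.146   0.1691] minrect [ 0.4753 -0.125 ] [0.2479 0.2504] 89.5
top lidtop 39 [ 0.4581 -0.2805  0.0229] minrect [ 0.4403 -0.2078] [0.0949 0.1804] 36.1
top lidbar 86 [ 0.4613 -0.1805  0.0681] minrect [ 0.4118 -0.1942] [0.1148 0.1202] 86.1
```

Run:
```python
import cv2
p=cv2.imread('pics/top0.png');cv2.imwrite('pics/c1.png',cv2.resize(p[150:290,300:500],None,fx=4,fy=4,interpolation=cv2.INTER_CUBIC))
```

```text
(no output)
```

View pics/c1.png

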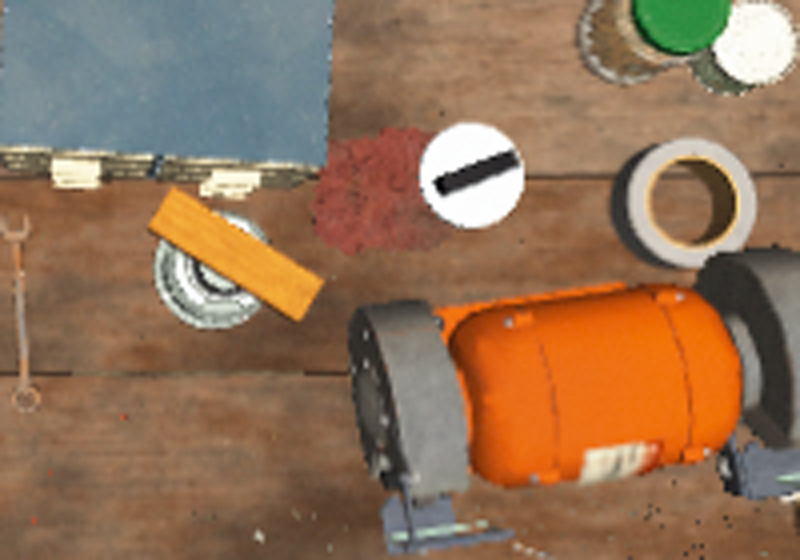

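The crop shows the offcut across the pot from (150,205) to (325,305), the lid centred at (472,175) with its bar running from (437,187) to (518,160), and the grinder just below and to the right.

Run:
```python
from h import *
def rect(P,name):
    P=P[:,:2].astype(np.float32);r=cv2.minAreaRect(P);b=cv2.boxPoints(r);print(name,len(P),np.round(r[0],4),np.round(r[1],4),round(r[2],1));print(b.round(3).tolist())
z=np.load("pics/top0.npz");W=np.load("pics/topW.npy");p=z['p'].astype(int);hsv=cv2.cvtColor(z['p'],cv2.COLOR_RGB2HSV)
v,u=np.mgrid[:400,:640]
m=(u>333)&(u<385)&(v>190)&(v<235)&(abs(W[...,2]-.160)<.012);print('z',np.median(W[m][:,2]));rect(W[m],'offcut')
m=(u>400)&(u<435)&(v>178)&(v<210)
s=m&(W[...,2]>.047)&(W[...,2]<.075);print(np.median(W[s][:,2]));rect(W[s],'bar')
s=m&(W[...,2]>.022)&(W[...,2]<.04);print(np.median(W[s][:,2]));rect(W[m&(W[...,2]>.022)],'lid');
m=(u>335)&(u<375)&(v>195)&(v<235)
for lo,hi in((.002,.02),(.06,.095),(.1,.125)):
    s=m&(W[...,2]>lo)&(W[...,2]<hi);print(lo);rect(W[s],'pot')
# scene view too
z2=np.load("pics/scene0.npz");W2=np.load("pics/sceneW.npy");
for name,c,r,lo,hi in(("offcut2",(.402,-.188),.09,.150,.175),("lid2",(.475,-.405),.06,.022,.08)):
    s=(np.hypot(W2[...,0]-c[0],W2[...,1]-c[1])<r)&(W2[...,2]>lo)&(W2[...,2]<hi)&(z2['d']>0)
    print(s.sum()); 
    if s.sum()>5: rect(W2[s],name);print(np.median(W2[s],0), np.argwhere(s).min(0),np.argwhere(s).max(0))
# free spot map
for x in np.arange(.2,.44,.02):
    row=[]
    for y in np.arange(.40,.14,-.02):
        s=(abs(W[...,0]-x)<.01)&(abs(W[...,1]-y)<.01)&(z['d']>0);row.append(int(1000*W[s][:,2].max()) if s.any() else -99)
    print(round(x,2),row)
# max heights around pot/lid
print('heights mm around')
for x in np.arange(.26,.62,.03):
    row=[]
    for y in np.arange(.0,-.56,-.04):
        s=(abs(W[...,0]-x)<.015)&(abs(W[...,1]-y)<.02)&(z['d']>0);row.append(int(1000*W[s][:,2].max()) if s.any() else -99)
    print(round(x,2),row)
```

```text
z 0.1579779754014903
offcut 585 [ 0.4339 -0.2103] [0.14   0.1141] 57.8
[[0.3479999899864197, -0.23899999260902405], [0.4449999928474426, -0.30000001192092896], [0.5189999938011169, -0.1809999942779541], [0.4230000078678131, -0.12099999934434891]]
0.05916104663962542
bar 109 [ 0.4754 -0.4105] [0.0178 0.0708] 21.4
[[0.45399999618530273, -0.38100001215934753], [0.47999998927116394, -0.44699999690055847], [0.4970000088214874, -0.4399999976158142], [0.47099998593330383, -0.37400001287460327]]
0.03077534557937971
lid 563 [ 0.4269 -0.2584] [0.0884 0.4088] 17.9
[[0.32199999690055847, -0.07699999958276749], [0.4480000138282776, -0.46700000762939453], [0.5320000052452087, -0.4390000104904175], [0.4059999883174896, -0.05000000074505806]]
0.002
pot 229 [ 0.4032 -0.1939] [0.1353 0.1351] 89.4
[[0.33500000834465027, -0.26100000739097595], [0.4699999988079071, -0.2619999945163727], [0.47099998593330383, -0.12700000405311584], [0.335999995470047, -0.12600000202655792]]
0.06
pot 180 [ 0.4098 -0.1836] [0.0836 0.1163] 78.2
[[0.3440000116825104, -0.21299999952316284], [0.4580000042915344, -0.236000001430
[... 1714 characters left out ...]
 224]
0.32 [11, 5, 8, 5, 5, 4, 6, 239, 240, 219, 226, 229, 230, 231, 229]
0.35 [11, 6, 5, 7, 87, 158, 162, 219, 224, 202, 212, 218, 220, 221, 236]
0.38 [9, 6, 5, 75, 163, 161, 162, 6, 4, 5, 5, 173, 203, 205, 223]
0.41 [13, 4, 5, 162, 163, 162, 162, 8, 22, 16, 16, 4, 8, 7, 179]
0.44 [232, 12, 5, 160, 163, 163, 5, 24, 31, 31, 37, 36, 6, 47, 53]
0.47 [225, 170, 172, 172, 176, 174, 174, 170, 32, 60, 63, 63, 7, 47, 52]
0.5 [220, 174, 175, 175, 174, 175, 175, 172, 26, 33, 60, 65, 5, 6, 52]
0.53 [175, 174, 174, 173, 174, 174, 174, 174, 5, 16, 34, 32, 7, 4, 6]
0.56 [174, 175, 175, 174, 176, 706, 714, 705, 5, 6, 6, 6, 5, 137, 143]
0.59 [173, 175, 174, 175, 175, 726, 730, 723, 5, 8, 7, 7, 6, 142, 144]
```

Run:
```python
from h import *
z=np.load("pics/top0.npz");W=np.load("pics/topW.npy");hsv=cv2.cvtColor(z['p'],cv2.COLOR_RGB2HSV)
v,u=np.mgrid[:400,:640]
m=(u>333)&(u<385)&(v>190)&(v<235)&(W[...,2]>.135)&(W[...,2]<.18)&(hsv[...,1]>130)&(hsv[...,0]<30)
P=W[m][:,:2].astype(np.float32);r=cv2.minAreaRect(P);print('offcut',len(P),r,cv2.boxPoints(r).round(3).tolist(),np.median(W[m][:,2]))
# toolbox front edge & latches
for y in np.arange(-.04,-.30,-.02):
    s=(abs(W[...,1]-y)<.01)&(W[...,2]>.09)&(W[...,0]>.42)&(hsv[...,1]<0.6*255)&~m&(u<390)
    print('tb y%.2f'%y, np.sort(W[s][:,0])[:3].round(3), W[s][np.argsort(W[s][:,0])][:3,2].round(3))
# grinder points above .085 : max x per y
for y in np.arange(-.22,-.60,-.02):
    s=(abs(W[...,1]-y)<.01)&(W[...,2]>.085)&(W[...,0]<.44)&(u>383)
    if s.any():
        i=np.argsort(-W[s][:,0])[:2];print('gr y%.2f'%y,W[s][i].round(3).tolist())
# pot flange/shoulder circle
from scipy.optimize import least_squares
for nm,lo,hi,r in(('shoulder',.07,.082,.046),('flange',.006,.013,.053)):
    s=(abs(W[...,0]-.40)<.06)&(abs(W[...,1]+.19)<.06)&(W[...,2]>lo)&(W[...,2]<hi);P=W[s];
    print(nm,len(P),P[:,:2].mean(0) if len(P) else '')
    if len(P)>10:
        f=least_squares(lambda c:np.maximum(np.hypot(*(P[:,:2]-c).T)-r,0),P[:,:2].mean(0));print(f.x,f.cost)
c=z
print('scene/top cam pos',[(-R.from_rotvec(q['rvec']).as_matrix().T@q['tvec']).round(3) for q in(np.load('pics/scene0.npz'),z)])
print(R.from_quat(get_state()['eef_rot']).as_matrix().round(3))
cp=camera_params('wrist');print(cp)
```

```text
offcut 551 ((0.40181469917297363, -0.19000539183616638), (0.1399410367012024, 0.03807388246059418), 57.33515930175781) [[0.3479999899864197, -0.23899999260902405], [0.3799999952316284, -0.2590000033378601], [0.4560000002384186, -0.14100000262260437], [0.42399999499320984, -0.12099999934434891]] 0.1579197616364821
tb y-0.04 [0.473 0.476 0.48 ] [0.126 0.125 0.125]
tb y-0.06 [0.47 0.47 0.47] [0.126 0.125 0.125]
tb y-0.08 [0.469 0.469 0.47 ] [0.127 0.126 0.122]
tb y-0.10 [0.477 0.478 0.478] [0.142 0.14  0.11 ]
tb y-0.12 [0.476 0.476 0.476] [0.15  0.121 0.09 ]
tb y-0.14 [0.474 0.475 0.475] [0.141 0.164 0.105]
tb y-0.16 [0.473 0.474 0.474] [0.149 0.144 0.113]
tb y-0.18 [0.435 0.462 0.462] [0.105 0.128 0.126]
tb y-0.20 [0.425 0.428 0.428] [0.101 0.103 0.099]
tb y-0.22 [0.459 0.462 0.466] [0.122 0.127 0.123]
tb y-0.24 [0.467 0.468 0.468] [0.104 0.135 0.164]
tb y-0.26 [0.467 0.467 0.467] [0.109 0.169 0.106]
tb y-0.28 [0.728] [0.254]
gr y-0.28 [[0.361, -0.289, 0.154], [0.361, -0.289, 0.167]]
gr y-0.30 [[0.364, -0.309, 0.161], [0.361, -0.293, 0.164]]
gr y-0.32 [[0.364, -0.313, 0.16], [0.364, -0
[... 640 characters left out ...]
, -0.542, 0.167]]
gr y-0.56 [[0.4, -0.57, 0.156], [0.4, -0.569, 0.165]]
gr y-0.58 [[0.4, -0.572, 0.164], [0.4, -0.576, 0.165]]
shoulder 78 [ 0.38623822 -0.17655345]
[ 0.39601778 -0.18510202] 1.7393001530260155e-21
flange 59 [ 0.38038241 -0.16419861]
[ 0.40063761 -0.18698871] 0.0009506914018908927
scene/top cam pos [array([-0.298,  1.179,  1.042]), array([ 0.346, -0.07 ,  1.307])]
[[-0.936  0.353 -0.   ]
 [ 0.353  0.936 -0.002]
 [-0.    -0.002 -1.   ]]
{'fx': 329.70102502572934, 'fy': 329.70102502572934, 'cx': 315.0419326292445, 'cy': 194.77909532510532, 'k1': -0.006866642062909468, 'rvec': array([-2.39983925, -1.65799559, -0.21754432]), 'tvec': array([-0.6243027 , -0.03481557,  0.38837477])}
```

{"api": "advance", "payload": {
  "motion": [
    [0.65,[0,0,-0.26],[0,0,0]],
    [0.65,[0,0,-0.26],[0,0,0]],
    [0.65,[0,0,-0.26],[0,0,0]],
    [0.65,[0,0,-0.26],[0,0,0]],
    [0.65,[0,0,-0.26],[0,0,0]],
    [0.65,[-0.444,-0.66,-0.26],[0,0,0]],
    [0.65,[-0.444,-0.66,-0.26],[0,0,0]],
    [0.65,[-0.444,-0.66,-0.26],[0,0,0]],
    [0.65,[-0.444,-0.66,-0.26],[0,0,0]],
    [0.65,[-0.444,-0.66,-0.26],[0,0,0]]
  ],
  "grip_n": 20
}}

```text
clock: 1.1
tool_pos: [0.278, 0.3391, 0.4915]
eef_rot: [0.179, 0.984, -0.0, -0.0]
contact_force: [1.1, 0.2, -0.4]
opening: 0.646
finger_force: 0.0
```

```bash
python3 -c "
from h import *
s=get_state();print(s['q'].round(2),s['tool_pos'].round(3),toolvec(np.array([.402,-.19,.50])-s['tool_pos']).round(3))"
```

```text
[-0.85  0.19 -0.18  1.63  0.03  1.33  0.18] [0.278 0.339 0.492] [-0.303 -0.451 -0.008]
```

{"api": "advance", "payload": {
  "motion": [
    [0.65,[-0.303,-0.451,0],[0,0,1.78]],
    [0.65,[-0.303,-0.451,0],[0,0,1.78]],
    [0.65,[-0.303,-0.451,0],[0,0,1.78]],
    [0.65,[-0.303,-0.451,0],[0,0,1.78]],
    [0.65,[-0.303,-0.451,0],[0,0,1.78]],
    [0.65,[-0.303,-0.451,0],[0,0,1.78]],
    [0.65,[-0.303,-0.451,0],[0,0,1.78]],
    [0.65,[-0.303,-0.451,0],[0,0,1.78]],
    [0.65,[-0.303,-0.451,0],[0,0,1.78]],
    [0.65,[-0.303,-0.451,0],[0,0,1.78]]
  ]
}}

```text
clock: 2.1
tool_pos: [0.3921, -0.1471, 0.4918]
eef_rot: [0.804, 0.595, 0.0, -0.0]
contact_force: [1.1, 0.6, -0.0]
opening: 0.651
finger_force: 0.0
```

```bash
python3 -c "
from h import *
s=get_state();print(s['q'].round(2),s['tool_pos'].round(3),toolvec(np.array([.402,-.19,.30])-s['tool_pos']).round(3));r=R.from_quat(s['eef_rot']).as_matrix();print(r.round(3),np.degrees(np.arctan2(r[1,1],r[0,1])))"
```

```text
[-0.14  0.15  0.47  1.69 -0.07  1.31  0.06] [ 0.392 -0.147  0.492] [-0.038  0.022  0.192]
[[ 0.291  0.957  0.   ]
 [ 0.957 -0.291  0.   ]
 [ 0.     0.    -1.   ]] -16.936394290393988
```

{"api": "advance", "payload": {
  "motion": [
    [0.65,[-0.037,0.022,0.19],[0,0,0.277]],
    [0.65,[-0.037,0.022,0.19],[0,0,0.277]],
    [0.65,[-0.037,0.022,0.19],[0,0,0.277]],
    [0.65,[-0.037,0.022,0.19],[0,0,0.277]],
    [0.65,[-0.037,0.022,0.19],[0,0,0.277]],
    [0.65,[-0.037,0.022,0.19],[0,0,0.277]]
  ]
}}

```text
clock: 2.7
tool_pos: [0.4027, -0.187, 0.3023]
eef_rot: [0.877, 0.481, -0.0, -0.0]
contact_force: [-0.4, -0.3, 0.4]
opening: 0.649
finger_force: 0.0
```

Run:
```python
from h import *
p,d,c,W=look('wrist');cv2.imwrite('pics/w1.png',p[:,:,::-1])
hsv=cv2.cvtColor(p,cv2.COLOR_RGB2HSV)
m=(W[...,2]>.145)&(W[...,2]<.17)&(np.hypot(W[...,0]-.4,W[...,1]+.19)<.085)&(hsv[...,1]>110)
r=cv2.minAreaRect(W[m][:,:2].astype(np.float32));print(m.sum(),r,np.median(W[m][:,2]))
s=get_state();rr=R.from_quat(s['eef_rot']).as_matrix();print(s['tool_pos'],np.degrees(np.arctan2(rr[1,1],rr[0,1])),toolvec(np.array([*r[0],.13])-s['tool_pos']).round(4))
```

```text
6306 ((0.40422511100769043, -0.18659287691116333), (0.13966871798038483, 0.038036245852708817), 57.35097885131836) 0.15763959592858495
[ 0.40363647 -0.18715159  0.30334432] -32.47943485168654 [ 7.000e-04 -1.000e-04  1.733e-01]
```

View pics/w1.png

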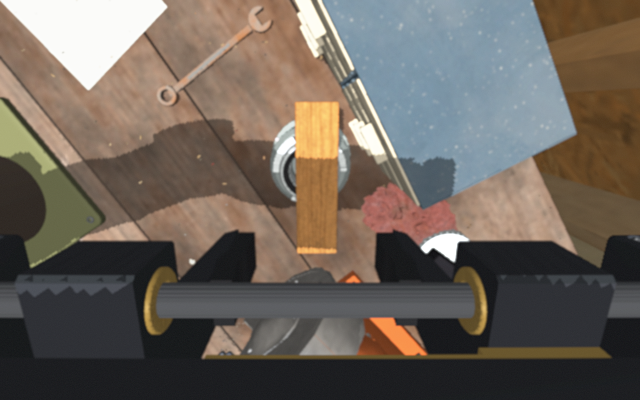

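The offcut runs down the image from (317,102) to (317,250), centred between the fingers, and the pot shows beneath it at (310,163). The two views agree to about 3 mm, so I go down and grip.

{"api": "advance", "payload": {
  "motion": [
    [0.65,[0,0,0.172],[0,0,0]],
    [0.65,[0,0,0.172],[0,0,0]],
    [0.65,[0,0,0.172],[0,0,0]],
    [0.65,[0,0,0.172],[0,0,0]],
    [0.65,[0,0,0.172],[0,0,0]],
    [0.2,[0,0,0.172],[0,0,0]],
    [0.2,[0,0,0.172],[0,0,0]],
    [0.2,[0,0,0.172],[0,0,0]],
    [0.2,[0,0,0.172],[0,0,0]]
  ],
  "grip_n": 25
}}

```text
clock: 3.65
tool_pos: [0.4043, -0.1874, 0.1312]
eef_rot: [0.877, 0.481, 0.001, 0.002]
contact_force: [1.7, 0.5, 1.6]
opening: 0.43
finger_force: 25.0
```

{"api": "advance", "payload": {
  "motion": [
    [0.2,[0,0,0],[0,0,0]],
    [0.2,[0,0,-0.05],[0,0,0]],
    [0.2,[0,0,-0.1],[0,0,0]],
    [0.2,[0,0,-0.15],[0,0,0]],
    [0.2,[0,0,-0.2],[0,0,0]],
    [0.2,[0,0,-0.25],[0,0,0]],
    [0.2,[0,0,-0.3],[0,0,0]],
    [0.2,[0,0,-0.35],[0,0,0]],
    [0.2,[0,0,-0.4],[0,0,0]],
    [0.2,[0,0,-0.4],[0,0,0]]
  ]
}}

```text
clock: 4.65
tool_pos: [0.4043, -0.1887, 0.5353]
eef_rot: [0.877, 0.481, 0.004, 0.004]
contact_force: [1.1, -1.3, -1.7]
opening: 0.435
finger_force: 25.0
```

Run:
```python
from h import *
p,d,c,W=look('top');cv2.imwrite('pics/t2.png',p[:,:,::-1])
print('y',[round(y,2) for y in np.arange(.46,.14,-.02)])
for x in np.arange(.16,.42,.02):
    row=[]
    for y in np.arange(.46,.14,-.02):
        s=(abs(W[...,0]-x)<.01)&(abs(W[...,1]-y)<.01)&(d>0);row.append(int(1000*W[s][:,2].max()) if s.any() else -99)
    print(round(x,2),row)
s=get_state()
for t in((.285,.325,.54),): print(toolvec(np.array(t)-s['tool_pos']).round(3))
q=cv2.resize(p[180:340,90:290],None,fx=3,fy=3);cv2.imwrite('pics/t2c.png',q[:,:,::-1])
```

```text
y [np.float64(0.46), np.float64(0.44), np.float64(0.42), np.float64(0.4), np.float64(0.38), np.float64(0.36), np.float64(0.34), np.float64(0.32), np.float64(0.3), np.float64(0.28), np.float64(0.26), np.float64(0.24), np.float64(0.22), np.float64(0.2), np.float64(0.18), np.float64(0.16)]
0.16 [102, 79, 78, 79, 7, 3, 5, 2, 5, 4, 5, 3, 4, 3, 4, 6]
0.18 [80, 80, 77, 80, 76, 4, 4, 6, 6, 4, 4, 7, 5, 7, 6, 6]
0.2 [77, 79, 79, 79, 77, 6, 5, 5, 5, 4, 5, 7, 4, 4, 5, 7]
0.22 [79, 80, 78, 76, 46, 5, 5, 4, 3, 7, 4, 4, 5, 4, 5, 4]
0.24 [77, 70, 47, 45, 5, 5, 4, 4, 5, 4, 4, 5, 2, 5, 8, 5]
0.26 [5, 4, 4, 5, 6, 3, 6, 3, 3, 6, 3, 6, 8, 7, 5, 5]
0.28 [6, 5, 4, 3, 3, 5, 4, 4, 5, 4, 4, 5, 6, 6, 6, 5]
0.3 [55, 56, 53, 6, 7, 9, 3, 6, 2, 3, 5, 7, 4, 5, 7, 3]
0.32 [55, 58, 54, 48, 8, 3, 3, 5, 3, 3, 2, 3, 3, 279, 284, 289]
0.34 [56, 55, 54, 5, 4, 5, 4, 6, 0, -99, 264, 291, 298, 308, 307, 307]
0.36 [56, 56, 55, 7, 3, 7, 3, -99, -99, 265, 296, 307, 317, 322, 322, 323]
0.38 [3, 50, 48, 5, 22, 15, -99, -99, -99, 294, 309, 314, 435, 439, 440, 441]
0.4 [4, 5, 6, 5, 2, -99, -99, -99, 276, 303, 309, 440, 440, 439, 437, 438]
[ 0.369 -0.375 -0.009]
```

View pics/t2c.png

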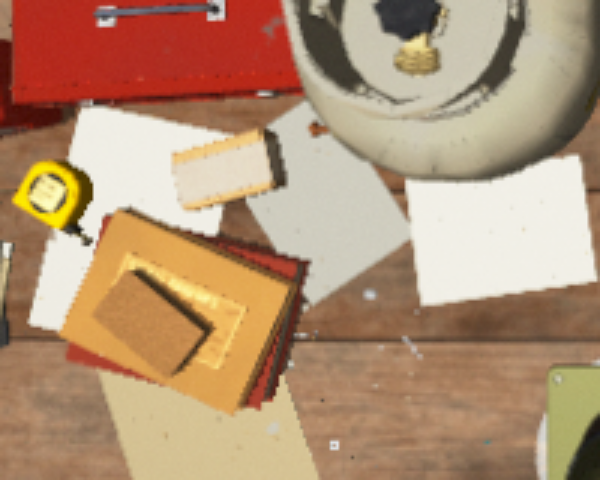

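The crop shows free bench round (370,300). The books are at (180,310), the nail box at (228,168) and the bolt at (318,128). I carry the offcut over the cylinder's guard.

{"api": "advance", "payload": {
  "motion": [
    [0.2,[0.223,-0.111,0],[0,0,-0.7]],
    [0.2,[0.223,-0.111,0],[0,0,-0.7]],
    [0.2,[0.223,-0.111,0],[0,0,-0.7]],
    [0.2,[0.223,-0.111,0],[0,0,-0.7]],
    [0.2,[0.223,-0.111,0],[0,0,-0.7]],
    [0.2,[0.351,-0.376,0],[0,0,-1.44]],
    [0.2,[0.351,-0.376,0],[0,0,-1.44]],
    [0.2,[0.351,-0.376,0],[0,0,-1.44]],
    [0.2,[0.351,-0.376,0],[0,0,-1.44]],
    [0.2,[0.351,-0.376,0],[0,0,-1.44]]
  ]
}}

```text
clock: 5.7
tool_pos: [0.2951, 0.2737, 0.5278]
eef_rot: [0.339, 0.941, -0.002, -0.001]
contact_force: [1.3, -0.1, -1.3]
opening: 0.431
finger_force: 25.0
```

```bash
python3 -c "
from h import *
s=get_state();print(s['q'].round(2),s['tool_pos'].round(3),toolvec(np.array([.275,.31,.54])-s['tool_pos']).round(3));r=R.from_quat(s['eef_rot']).as_matrix();print(r.round(3),np.degrees(np.arctan2(r[1,1],r[0,1])))"
```

```text
[-0.87  0.11  0.01  1.62 -0.    1.42  0.02] [0.295 0.274 0.528] [ 0.039  0.015 -0.012]
[[-0.77   0.638 -0.003]
 [ 0.638  0.77  -0.004]
 [ 0.    -0.005 -1.   ]] 50.365470434124234
```

{"api": "advance", "payload": {
  "motion": [
    [0.2,[0.039,0.015,0],[0,0,0]],
    [0.2,[0.039,0.015,0.45],[0,0,0]],
    [0.2,[0.039,0.015,0.45],[0,0,0]],
    [0.2,[0.039,0.015,0.45],[0,0,0]],
    [0.2,[0.039,0.015,0.45],[0,0,0]],
    [0.2,[0.039,0.015,0.45],[0,0,0]],
    [0.2,[0.039,0.015,0.45],[0,0,0]],
    [0.2,[0.039,0.015,0.45],[0,0,0]],
    [0.2,[0.039,0.015,0.45],[0,0,0]],
    [0.2,[0.039,0.015,0.45],[0,0,0]]
  ]
}}

```text
clock: 6.7
tool_pos: [0.2758, 0.308, 0.0776]
eef_rot: [0.342, 0.94, -0.001, -0.001]
contact_force: [-0.2, -0.2, -0.7]
opening: 0.431
finger_force: 25.0
```

{"api": "advance", "payload": {
  "motion": [
    [0.2,[0,0,0.0],[0,0,0]],
    [0.2,[0,0,0.0],[0,0,0]]
  ]
}}

```text
clock: 6.9
tool_pos: [0.2761, 0.3082, 0.0793]
eef_rot: [0.342, 0.94, -0.002, -0.001]
contact_force: [-0.7, -0.1, -0.4]
opening: 0.431
finger_force: 25.0
```

```bash
python3 -c "
from h import *
s=get_state();print(s['q'].round(2),s['tool_pos'].round(4),R.from_quat(s['eef_rot']).as_matrix().round(3).tolist())"
```

```text
[-0.95  0.77 -0.01  2.31  0.06  0.06 -0.14] [0.2761 0.3082 0.0793] [[-0.766, 0.643, -0.003], [0.643, 0.766, -0.004], [-0.0, -0.004, -1.0]]
```

Joint 6 is near its limit here (0.06 against 0.04), so I move out slightly and tilt the tool a little before lowering.

{"api": "advance", "payload": {
  "motion": [
    [0.2,[-0.004,0.025,0],[0.12,0,0]],
    [0.2,[-0.004,0.025,0],[0.12,0,0]],
    [0.2,[-0.004,0.025,0.02],[0.12,0,0]],
    [0.2,[-0.004,0.025,0.04],[0.12,0,0]],
    [0.2,[-0.004,0.025,0.055],[0.12,0,0]],
    [0.2,[-0.004,0.025,0.055],[0.12,0,0]],
    [0.2,[-0.004,0.025,0.055],[0.12,0,0]]
  ]
}}

```text
clock: 7.6
tool_pos: [0.2975, 0.3277, 0.028]
eef_rot: [0.341, 0.938, -0.054, -0.02]
contact_force: [-0.6, -0.3, -1.1]
opening: 0.427
finger_force: 25.0
```

```bash
python3 -c "
from h import *
s=get_state();print(s['q'].round(3),s['tool_pos'].round(4),R.from_quat(s['eef_rot']).as_matrix().round(3).tolist())"
```

```text
[-0.915  0.904 -0.029  2.135  0.071  0.218 -0.132] [0.2975 0.3277 0.028 ] [[-0.766, 0.638, -0.074], [0.643, 0.761, -0.087], [0.0, -0.114, -0.993]]
```

{"api": "advance", "payload": {
  "motion": [
    [0.2,[0,0,0.005],[-0.07,0,0]],
    [0.2,[0,0,0.01],[-0.08,0,0]],
    [0.2,[0,0,0.013],[-0.08,0,0]],
    [0.2,[0,0,0.013],[-0.08,0,0]]
  ]
}}

```text
clock: 8.0
tool_pos: [0.2966, 0.3267, 0.0139]
eef_rot: [0.342, 0.94, -0.019, -0.007]
contact_force: [0.0, -0.8, -1.5]
opening: 0.43
finger_force: 25.0
```

```bash
python3 -c "
from h import *
s=get_state();print(s['q'].round(3),s['tool_pos'].round(4),R.from_quat(s['eef_rot']).as_matrix().round(3).tolist())"
```

```text
[-0.928  0.928 -0.013  2.21   0.178  0.046 -0.241] [0.2966 0.3267 0.0139] [[-0.766, 0.642, -0.026], [0.642, 0.766, -0.031], [-0.0, -0.041, -0.999]]
```

{"api": "advance", "payload": {
  "motion": [
    [0.2,[0,0,0.0015],[0.03,0,0]],
    [0.2,[0,0,0.0025],[0.03,0,0]],
    [0.45,[0,0,0.0025],[0.03,0,0]],
    [0.6,[0,0,0.0025],[0.03,0,0]],
    [0.65,[0,0,0.0025],[0.03,0,0]]
  ]
}}

```text
clock: 8.5
tool_pos: [0.2966, 0.3266, 0.0109]
eef_rot: [0.342, 0.939, -0.033, -0.012]
contact_force: [0.5, -0.1, -0.7]
opening: 0.611
finger_force: 0.0
```

```bash
python3 -c "
from h import *
s=get_state();print(s['q'].round(3),s['tool_pos'].round(4),toolvec([0,0,1]).round(3))"
```

```text
[-0.918  0.935 -0.027  2.181  0.176  0.097 -0.238] [0.2966 0.3266 0.0109] [ 0.    -0.07  -0.998]
```

{"api": "advance", "payload": {
  "motion": [
    [0.65,[0,-0.004,-0.05],[0,0,0]],
    [0.65,[0,-0.035,-0.48],[-0.07,0,0]],
    [0.65,[0,-0.035,-0.48],[-0.07,0,0]],
    [0.65,[0,-0.035,-0.48],[-0.07,0,0]],
    [0.65,[0,-0.035,-0.48],[-0.07,0,0]],
    [0.65,[0,-0.035,-0.48],[-0.07,0,0]],
    [0.65,[0,-0.035,-0.48],[-0.07,0,0]],
    [0.65,[0,-0.035,-0.48],[-0.07,0,0]],
    [0.65,[0,-0.035,-0.48],[-0.07,0,0]],
    [0.65,[0,-0.035,-0.48],[-0.07,0,0]]
  ]
}}

```text
clock: 9.5
tool_pos: [0.296, 0.3258, 0.4957]
eef_rot: [0.342, 0.94, 0.002, 0.001]
contact_force: [0.4, 0.4, 0.4]
opening: 0.652
finger_force: 0.0
```

```bash
python3 -c "
from h import *
s=get_state();print(s['q'].round(2),s['tool_pos'].round(3),[toolvec(np.array(t)-s['tool_pos']).round(3) for t in([.42,.06,.5],[.403,-.187,.42])]);r=R.from_quat(s['eef_rot']).as_matrix();print(np.degrees(np.arctan2(r[1,1],r[0,1])),toolvec([0,0,1]).round(3))"
```

```text
[-0.81  0.18 -0.16  1.62  0.03  1.34 -0.1 ] [0.296 0.326 0.496] [array([-0.266, -0.124, -0.005]), array([-0.412, -0.324,  0.075])]
50.003529781386305 [ 0.     0.003 -1.   ]
```

{"api": "advance", "payload": {
  "motion": [
    [0.65,[-0.266,-0.124,0],[0,0,0.5]],
    [0.65,[-0.266,-0.124,0],[0,0,0.5]],
    [0.65,[-0.266,-0.124,0],[0,0,0.5]],
    [0.65,[-0.266,-0.124,0],[0,0,0.5]],
    [0.65,[-0.266,-0.124,0],[0,0,0.5]],
    [0.65,[-0.412,-0.324,0],[0,0,0.5]],
    [0.65,[-0.412,-0.324,0],[0,0,0.5]],
    [0.65,[-0.412,-0.324,0.05],[0,0,0.5]],
    [0.65,[-0.412,-0.324,0.1],[0,0,0.5]],
    [0.65,[-0.412,-0.324,0.15],[0,0,0.5]]
  ]
}}

```text
clock: 10.5
tool_pos: [0.4031, -0.1274, 0.4154]
eef_rot: [0.565, 0.825, -0.0, 0.002]
contact_force: [1.0, 0.2, -0.4]
opening: 0.649
finger_force: 0.0
```

{"api": "advance", "payload": {
  "motion": [
    [0.65,[-0.02,0,0.12],[0,0,0]],
    [0.65,[-0.02,0,0.12],[0,0,0]],
    [0.65,[-0.02,0,0.12],[0,0,0]],
    [0.65,[-0.02,0,0.12],[0,0,0]],
    [0.65,[-0.02,0,0.12],[0,0,0]]
  ]
}}

```text
clock: 11.0
tool_pos: [0.4102, -0.1431, 0.2954]
eef_rot: [0.564, 0.826, -0.001, -0.0]
contact_force: [0.6, -0.1, 0.7]
opening: 0.651
finger_force: 0.0
```

Run:
```python
from h import *
p,d,c,W=look('wrist');cv2.imwrite('pics/w2.png',p[:,:,::-1]);np.savez('pics/w2.npz',p=p,d=d,W=W)
s=get_state();print(s['q'].round(2),s['tool_pos'].round(3),s['clock'])
p2,d2,c2,W2=look('top');cv2.imwrite('pics/t3.png',p2[:,:,::-1]);np.savez('pics/t3.npz',p=p2,d=d2,W=W2)
hs=cv2.cvtColor(p2,cv2.COLOR_RGB2HSV);m=(hs[...,1]>130)&(hs[...,0]<30)&(abs(W2[...,0]-.297)<.09)&(abs(W2[...,1]-.326)<.09)&(W2[...,2]>.02)&(W2[...,2]<.06)
print(m.sum(),cv2.minAreaRect(W2[m][:,:2].astype(np.float32)),np.percentile(W2[m][:,2],[5,50,95]).round(4))
near=(np.hypot(W[...,0]-.402,W[...,1]+.188)<.06)&(d>0)
v,u=np.argwhere(near).min(0),np.argwhere(near).max(0);print(v,u)
a=p[max(v[0]-5,0):u[0]+5,max(v[1]-5,0):u[1]+5];a=cv2.resize(a,None,fx=4,fy=4,interpolation=cv2.INTER_CUBIC)[:600,:800];cv2.imwrite('pics/w2c.png',a[:,:,::-1]);print(a.shape)
```

```text
[ 0.04  0.37  0.27  2.04 -0.14  0.75  0.77] [ 0.411 -0.143  0.296] 11.05
449 ((0.27392008900642395, 0.3448081612586975), (0.10893894731998444, 0.16233187913894653), 12.312633514404297) [0.0318 0.0373 0.0456]
[142  81] [358 345]
(600, 800, 3)
```

View pics/w2c.png

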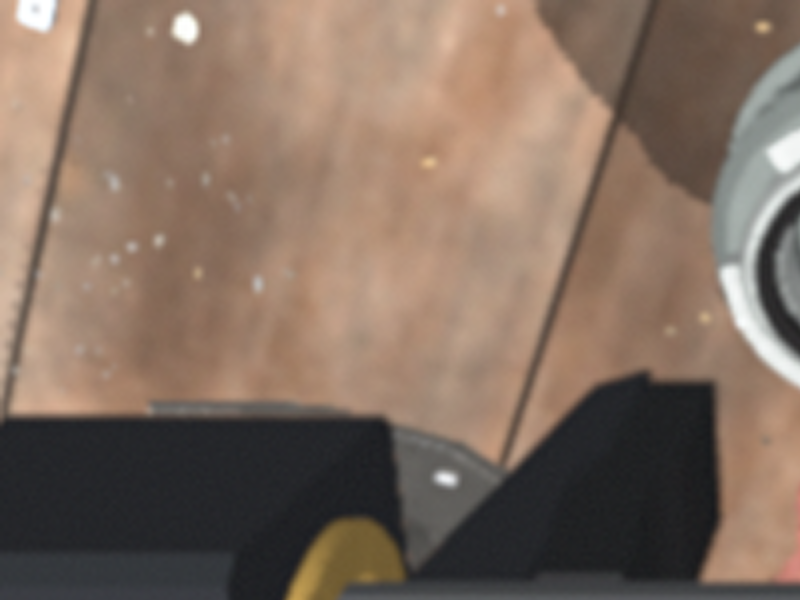

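The crop was cut too far left: the pot is at its right edge, near wrist pixel (285,200). I work from its depth instead and rectify it.

Run:
```python
from h import *
from scipy.optimize import least_squares
z=np.load('pics/w2.npz');W=z['W'];p=z['p']
near=(np.hypot(W[...,0]-.402,W[...,1]+.188)<.062)&(W[...,2]<.13)&(W[...,2]>-.01)&(z['d']>0)
P=W[near];h=np.histogram(P[:,2],np.arange(-.004,.13,.004));print([(round(a*1000),b) for a,b in zip(h[1],h[0])])
for nm,lo,hi,ri,ro in(('rim',.1125,.1185,.0,.029),('shoulder',.078,.089,.0,.046),('flange',.005,.0135,0,.053)):
    Q=P[(P[:,2]>lo)&(P[:,2]<hi)][:,:2]
    if len(Q)>10:
        (cx,cy),r=cv2.minEnclosingCircle(Q.astype(np.float32));print(nm,len(Q),round(cx,4),round(cy,4),round(r,4))
v,u=np.argwhere(near).min(0),np.argwhere(near).max(0);print(v,u)
cv2.imwrite('pics/w2d.png',cv2.resize(p[v[0]-5:u[0]+5,v[1]-5:u[1]+5],None,fx=5,fy=5,interpolation=cv2.INTER_CUBIC)[:600,:800,::-1])
t=np.load('pics/t3.npz');W2=t['W'];hs=cv2.cvtColor(t['p'],cv2.COLOR_RGB2HSV)
m=(abs(W2[...,0]-.29)<.06)&(abs(W2[...,1]-.325)<.06)&(W2[...,2]>.025)&(W2[...,2]<.05)&(t['d']>0)
print('offcut',m.sum(),cv2.minAreaRect(W2[m][:,:2].astype(np.float32)),np.percentile(W2[m][:,2],[5,50,95]).round(4))
```

```text
[(-4, np.int64(536)), (0, np.int64(141)), (4, np.int64(414)), (8, np.int64(196)), (12, np.int64(21)), (16, np.int64(2)), (20, np.int64(35)), (24, np.int64(41)), (28, np.int64(21)), (32, np.int64(25)), (36, np.int64(22)), (40, np.int64(30)), (44, np.int64(23)), (48, np.int64(25)), (52, np.int64(21)), (56, np.int64(29)), (60, np.int64(10)), (64, np.int64(273)), (68, np.int64(541)), (72, np.int64(150)), (76, np.int64(463)), (80, np.int64(605)), (84, np.int64(286)), (88, np.int64(67)), (92, np.int64(75)), (96, np.int64(158)), (100, np.int64(451)), (104, np.int64(287)), (108, np.int64(272)), (112, np.int64(522)), (116, np.int64(652)), (120, np.int64(272)), (124, np.int64(35))]
rim 618 0.3985 -0.181 0.0312
shoulder 1141 0.3981 -0.1811 0.0446
flange 600 0.4054 -0.1846 0.0599
[140 253] [250 351]
offcut 387 ((0.2880403995513916, 0.32628196477890015), (0.039849501103162766, 0.12358234822750092), 51.5396728515625) [0.032  0.0367 0.0409]
```

View pics/w2d.png

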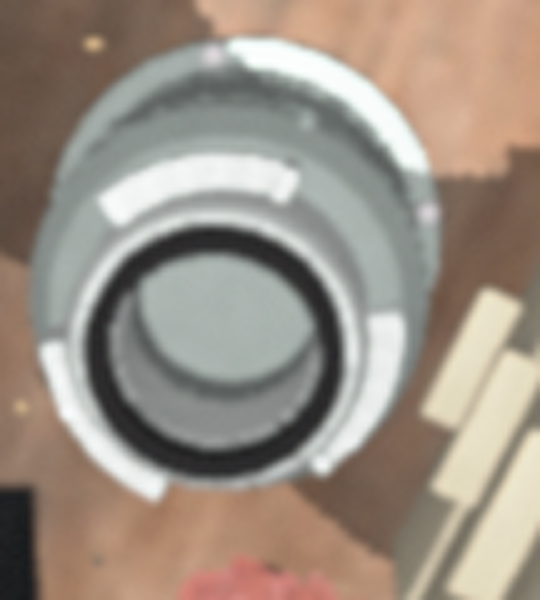

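The rectified crop shows the open pot with its black sealing ring centred at (213,350). There are three bright thread segments: top from (110,212) to (292,186), left from (52,345) to (155,490), right from (388,315) to (320,468). The offcut lies flat on the bench, its top at about 37 mm.

Add to h.py:
```python
def ray_plane(uv,c,z):
    K=np.array([[c['fx'],0,c['cx']],[0,c['fy'],c['cy']],[0,0,1.]],float)
    n=cv2.undistortPoints(np.array(uv,float).reshape(-1,1,2),K,np.array([float(c['k1']),0,0,0])).reshape(-1,2)
    Rm=R.from_rotvec(c['rvec']).as_matrix();o=-Rm.T@c['tvec'];dr=np.c_[n,np.ones(len(n))]@Rm
    return o+dr*((z-o[2])/dr[:,2])[:,None]
```

Run:
```python
from h import *
z=np.load('pics/w2.npz');W=z['W'];p=z['p'];c=camera_params('wrist')
# black ring: dark pixels near
g=p.max(2);v,u=np.mgrid[:400,:640]
m=(g<75)&(abs(u-290)<32)&(abs(v-205)<32)
n,l,st,ce=cv2.connectedComponentsWithStats(m.astype(np.uint8));i=1+np.argmax(st[1:,4]);print(st[i],ce[i])
ct=max(cv2.findContours((l==i).astype(np.uint8),cv2.RETR_EXTERNAL,cv2.CHAIN_APPROX_NONE)[0],key=len).reshape(-1,2)
q=ray_plane(ct,c,.1204);e=cv2.fitEllipse(q[:,:2].astype(np.float32)*1000);print('ring',e)
print('ring z depth',np.median(W[l==i][:,2]))
ctr=np.array(e[0])/1000
for nm,uv,zz in(('A hi',(110,212),.107),('A lo',(292,186),.1),('B lo',(52,345),.1),('B hi',(155,490),.107),('C hi',(388,315),.107),('C lo',(320,468),.1)):
    w=ray_plane([(248+uv[0]/5,135+uv[1]/5)],c,zz)[0,:2]-ctr;print(nm,round(np.hypot(*w)*1000,1),round(np.degrees(np.arctan2(w[1],w[0])),1))
# same from the top camera
t=np.load('pics/t3.npz')
s=get_state();print(s['tool_pos'],s['clock'])
lid=np.array([.4754,-.4105]);print([toolvec(np.array([*lid,zz])-s['tool_pos']).round(3) for zz in(.30,)])
r=R.from_quat(s['eef_rot']).as_matrix();print(np.degrees(np.arctan2(r[1,1],r[0,1])))
```

```text
[266 181  50  49 592] [290.23648649 206.08783784]
ring ((399.3284912109375, -181.269287109375), (50.19496154785156, 51.49645233154297), 6.382988929748535)
ring z depth 0.11962421840646112
A hi 34.1 150.8
A lo 34.3 83.8
B lo 36.5 -151.6
B hi 38.0 -90.5
C hi 36.4 27.9
C lo 39.4 -35.3
[ 0.41101736 -0.14313575  0.29629908] 11.1
[array([-0.272, -0.038, -0.003])]
21.3995189929972
```

{"api": "advance", "payload": {
  "motion": [
    [0.6,[-0.272,-0.038,0],[0,0,0]],
    [0.6,[-0.272,-0.038,0],[0,0,0]],
    [0.6,[-0.272,-0.038,0],[0,0,0]],
    [0.6,[-0.272,-0.038,0],[0,0,0]],
    [0.6,[-0.272,-0.038,0],[0,0,0]],
    [0.6,[-0.272,-0.038,0.0],[0,0,0]],
    [0.6,[-0.272,-0.038,0.08],[0,0,0]],
    [0.6,[-0.272,-0.038,0.08],[0,0,0]],
    [0.6,[-0.272,-0.038,0.08],[0,0,0]]
  ],
  "grip_n": 40
}}

```text
clock: 12.0
tool_pos: [0.4725, -0.4083, 0.2126]
eef_rot: [0.563, 0.826, -0.0, -0.003]
contact_force: [-0.2, -0.0, -0.4]
opening: 0.598
finger_force: 0.0
```

Run:
```python
from h import *
p,d,c,W=look('wrist');cv2.imwrite('pics/w3.png',p[:,:,::-1])
n=(np.hypot(W[...,0]-.475,W[...,1]+.41)<.055)&(d>0)
P=W[n&(W[...,2]>.05)&(W[...,2]<.07)&(p.max(2)<110)];r=cv2.minAreaRect(P[:,:2].astype(np.float32));print('bar',len(P),r,np.median(P[:,2]))
Q=W[n&(W[...,2]>.025)&(W[...,2]<.036)];e=cv2.minEnclosingCircle(Q[:,:2].astype(np.float32));print('lid',len(Q),e,np.median(Q[:,2]))
s=get_state();rr=R.from_quat(s['eef_rot']).as_matrix();print(s['q'].round(2),s['tool_pos'].round(4),np.degrees(np.arctan2(rr[1,1],rr[0,1])),toolvec(np.array([*r[0],.036])-s['tool_pos']).round(4))
```

```text
bar 1194 ((0.477921724319458, -0.4060438275337219), (0.015029558911919594, 0.06903130561113358), 21.316009521484375) 0.05820747201005223
lid 4645 ((0.478328138589859, -0.40650999546051025), 0.04596327990293503) 0.030271894717758038
[ 0.51  0.73  0.23  1.6  -0.2   0.84  1.2 ] [ 0.4737 -0.4096  0.2152] 21.417367728865283 [0.0016 0.0056 0.1792]
```

{"api": "advance", "payload": {
  "motion": [
    [0.6,[0,0.0033,0.05],[0,0,0]],
    [0.6,[0,0.0033,0.1],[0,0,0]],
    [0.6,[0,0.0033,0.15],[0,0,0]],
    [0.6,[0,0.0033,0.178],[0,0,0]],
    [0.6,[0,0.0033,0.178],[0,0,0]]
  ]
}}

```text
clock: 12.55
tool_pos: [0.4765, -0.4085, 0.036]
eef_rot: [0.563, 0.826, -0.001, -0.001]
contact_force: [0.2, 0.4, 0.5]
opening: 0.602
finger_force: 0.0
```

{"api": "advance", "payload": {
  "motion": [
    [0.1,[0,0,0],[0,0,0]],
    [0.1,[0,0,0],[0,0,0]],
    [0.1,[0,0,0],[0,0,0]],
    [0.1,[0,0,0],[0,0,0]],
    [0.1,[0,0,0],[0,0,0]],
    [0.1,[0,0,-0.02],[0,0,0]],
    [0.1,[0,0,-0.06],[0,0,0]],
    [0.1,[0,0,-0.1],[0,0,0]],
    [0.1,[0,0,-0.14],[0,0,0]],
    [0.1,[0,0,-0.14],[0,0,0]]
  ]
}}

```text
clock: 13.55
tool_pos: [0.479, -0.4119, 0.1827]
eef_rot: [0.564, 0.826, -0.002, 0.005]
contact_force: [0.7, -0.8, -1.9]
opening: 0.197
finger_force: 40.0
```

Run:
```python
from h import *
p,d,c,W=look('wrist');cv2.imwrite('pics/w4.png',p[:,:,::-1]);np.savez('pics/w4.npz',p=p,d=d,W=W)
s=get_state();rr=R.from_quat(s['eef_rot']).as_matrix();T=s['tool_pos'];print(s['q'].round(2),T.round(4),np.degrees(np.arctan2(rr[1,1],rr[0,1])))
n=(np.hypot(W[...,0]-T[0],W[...,1]-T[1])<.06)&(d>0)
Z=W[n][:,2];h=np.histogram(Z,np.arange(.1,.3,.004));print([(round(a*1000),int(b)) for a,b in zip(h[1],h[0]) if b>20])
```

```text
[ 0.52  0.77  0.22  1.63 -0.22  0.76  1.21] [ 0.4777 -0.4104  0.1797] 21.362039069663663
[(144, 36), (148, 63), (152, 88), (156, 92), (160, 108), (164, 121), (168, 227), (172, 9762), (176, 97), (180, 123), (184, 235), (188, 261), (192, 324), (196, 482), (200, 5128), (204, 446), (208, 375), (212, 360), (216, 357), (220, 409), (224, 768), (228, 169), (232, 107), (236, 158), (240, 176), (244, 214), (248, 750), (252, 1750), (256, 2622), (260, 9284), (264, 4028), (268, 19349), (272, 1294), (276, 3140), (280, 11734), (284, 10773)]
```

View pics/w4.png

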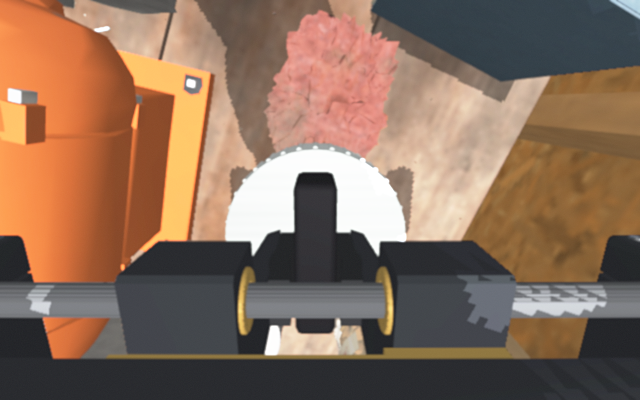

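The wrist view shows the lid held by its bar, with the bar centred at (316,205) between the fingers. The lid disc's arc runs from (228,225) over (316,147) to (405,225).

Run:
```python
from h import *
from scipy.optimize import least_squares
z=np.load('pics/w4.npz');p=z['p'];W=z['W'];c=camera_params('wrist');s=get_state();T=s['tool_pos']
m=((p.min(2)>200)&(abs(W[...,2]-.1735)<.006)).astype(np.uint8)
ct=max(cv2.findContours(m,cv2.RETR_EXTERNAL,cv2.CHAIN_APPROX_NONE)[0],key=len).reshape(-1,2)
q=ray_plane(ct,c,T[2]-.005)[:,:2];q=q[(ct[:,1]<225)]
r=np.hypot(*(q-T[:2]).T);q=q[r>.03]
f=least_squares(lambda a:np.hypot(*(q-a[:2]).T)-a[2],[*T[:2],.045],loss='soft_l1',f_scale=.001);print(f.x,len(q))
f2=least_squares(lambda a:np.hypot(*(q-a).T)-.0445,T[:2],loss='soft_l1',f_scale=.001);print(f2.x, T)
for cc in(f.x[:2],f2.x):
    dw=np.array([.3993,-.1813])-cc;print(dw,'TCP target',T[:2]+dw)
print('off tool',toolvec(np.r_[f2.x-T[:2],0]))
# grinder points near the pot, above .17 (top cam, arm elsewhere)
W0=np.load('pics/topW.npy');g=W0[(W0[...,2]>.17)&(W0[...,0]<.39)&(W0[...,0]>.2)&(W0[...,1]<-.2)&(W0[...,1]>-.34)]
dd=np.hypot(g[:,0]-.397,g[:,1]+.185);i=np.argsort(dd)[:400:40];print(np.c_[g[i],dd[i]].round(3).tolist())
```

```text
[ 0.47645358 -0.40725696  0.04403646] 332
[ 0.47667729 -0.40779492] [ 0.47774001 -0.41043048  0.17972151]
[-0.07715358  0.22595696] TCP target [ 0.40058643 -0.18447352]
[-0.07737729  0.22649492] TCP target [ 0.40036272 -0.18393556]
off tool [ 2.84154584e-03 -2.96798337e-05 -1.60767518e-05]
[[0.358, -0.285, 0.175, 0.107], [0.358, -0.299, 0.179, 0.121], [0.343, -0.301, 0.212, 0.128], [0.349, -0.309, 0.205, 0.133], [0.309, -0.29, 0.19, 0.137], [0.303, -0.29, 0.187, 0.141], [0.317, -0.305, 0.233, 0.144], [0.354, -0.326, 0.194, 0.148], [0.361, -0.331, 0.187, 0.151], [0.29, -0.295, 0.221, 0.154]]
```

{"api": "advance", "payload": {
  "motion": [
    [0.1,[0,0,-0.05],[0,0,0]],
    [0.1,[0.04,0,-0.08],[0,0,0]],
    [0.1,[0.239,0.0104,-0.08],[0,0,-0.105]],
    [0.1,[0.239,0.0104,-0.08],[0,0,-0.105]],
    [0.1,[0.239,0.0104,-0.08],[0,0,-0.105]],
    [0.1,[0.239,0.0104,-0.08],[0,0,-0.105]],
    [0.1,[0.239,0.0104,-0.08],[0,0,-0.105]],
    [0.1,[0.239,0.0104,-0.04],[0,0,-0.105]],
    [0.1,[0.239,0.0104,0.0],[0,0,-0.105]],
    [0.1,[0.239,0.0104,0.0],[0,0,-0.105]]
  ]
}}

```text
clock: 14.6
tool_pos: [0.3958, -0.1815, 0.1727]
eef_rot: [0.519, 0.854, -0.002, -0.006]
contact_force: [-0.4, 0.1, -1.0]
opening: 0.205
finger_force: 40.0
```

```bash
python3 -c "
from h import *
s=get_state();T=s['tool_pos'];print(s['q'].round(2),T.round(4),toolvec(np.array([.4004,-.184,.16])-T).round(4),toolvec([0,0,1]).round(3));r=R.from_quat(s['eef_rot']).as_matrix();print(np.degrees(np.arctan2(r[1,1],r[0,1])))"
```

```text
[ 0.22  0.59  0.16  2.19 -0.23  0.4   1.05] [ 0.3958 -0.1815  0.1727] [-0.0045  0.003   0.0127] [ 0.008 -0.009 -1.   ]
27.40615522257437
```

{"api": "advance", "payload": {
  "motion": [
    [0.1,[0,0,0],[0,0,0]],
    [0.1,[0,0,0],[0,0,0]],
    [0.1,[0,0,0],[0,0,0]]
  ]
}}

```text
clock: 14.9
tool_pos: [0.4001, -0.1834, 0.1782]
eef_rot: [0.52, 0.854, -0.001, 0.001]
contact_force: [0.2, -0.2, -1.4]
opening: 0.198
finger_force: 40.0
```

```bash
python3 -c "
from h import *
s=get_state();T=s['tool_pos'];print(T.round(4),toolvec(np.array([.4004,-.184,.16])-T).round(4),toolvec([0,0,1]).round(3))"
```

```text
[ 0.4001 -0.1834  0.1782] [-0.0006 -0.      0.0182] [-0.003  0.    -1.   ]
```

{"api": "advance", "payload": {
  "motion": [
    [0.1,[-0.0005,0,0.012],[0,0,0]],
    [0.1,[-0.0005,0,0.022],[0,0,0]],
    [0.1,[-0.0005,0,0.026],[0,0,0]],
    [0.1,[-0.0005,0,0.028],[0,0,0]],
    [0.1,[-0.0005,0,0.028],[0,0,0]]
  ]
}}

```text
clock: 15.4
tool_pos: [0.3995, -0.1833, 0.1488]
eef_rot: [0.52, 0.854, -0.001, -0.0]
contact_force: [0.5, -0.4, -2.0]
opening: 0.2
finger_force: 40.0
```

{"api": "advance", "payload": {
  "motion": [
    [0.1,[0,0,0.003],[0,0,0]],
    [0.1,[0,0,0.006],[0,0,0]],
    [0.1,[0,0,0.006],[0,0,0]]
  ]
}}

```text
clock: 15.7
tool_pos: [0.3993, -0.1833, 0.1426]
eef_rot: [0.52, 0.854, -0.001, -0.0]
contact_force: [-0.6, 0.7, -1.9]
opening: 0.199
finger_force: 40.0
```

{"api": "advance", "payload": {
  "motion": [
    [0.1,[0,0,0.003],[0,0,0]],
    [0.1,[0,0,0.005],[0,0,0]],
    [0.1,[0,0,0.005],[0,0,0]]
  ]
}}

```text
clock: 16.0
tool_pos: [0.3993, -0.1833, 0.1376]
eef_rot: [0.52, 0.854, -0.001, -0.0]
contact_force: [-0.4, 0.0, -2.4]
opening: 0.199
finger_force: 40.0
```

```bash
python3 -c "
from h import *
s=get_state();print(s['moment'].round(2),s['contact_force'].round(1),toolvec([0,0,1]).round(3))"
```

```text
[-0.05  0.06  0.02] [-0.4  0.  -2.4] [-0.    -0.002 -1.   ]
```

{"api": "advance", "payload": {
  "motion": [
    [0.1,[0,0,0.002],[0,0,0]],
    [0.1,[0,0,0.004],[0,0,0]],
    [0.1,[0,0,0.004],[0,0,0]]
  ]
}}

```text
clock: 16.3
tool_pos: [0.3993, -0.1833, 0.1336]
eef_rot: [0.52, 0.854, -0.001, -0.0]
contact_force: [0.3, -1.1, -2.1]
opening: 0.206
finger_force: 40.0
```

{"api": "advance", "payload": {
  "motion": [
    [0.1,[0,0,0.002],[0,0,0]],
    [0.1,[0,0,0.004],[0,0,0]],
    [0.1,[0,0,0.004],[0,0,0]]
  ]
}}

```text
clock: 16.6
tool_pos: [0.3995, -0.1834, 0.1299]
eef_rot: [0.52, 0.854, -0.001, -0.0]
contact_force: [-0.2, 0.8, 3.7]
opening: 0.198
finger_force: 40.0
```

```bash
python3 -c "
from h import *
s=get_state();print(s['tool_pos'].round(4),s['moment'].round(2),s['contact_force'].round(1),toolvec([0,0,1]).round(3))"
```

```text
[ 0.3995 -0.1834  0.1299] [-0.    0.09 -0.04] [-0.2  0.8  3.7] [-0.001 -0.002 -1.   ]
```

The lid met the seal at TCP 0.130, which puts its origin at about 94 mm. It dropped straight into the thread start, so I now screw it clockwise.

{"api": "advance", "payload": {
  "motion": [
    [0.1,[0,0,0],[0,0,0]],
    [0.1,[0,0,0],[0,0,0.1]],
    [0.1,[0,0,0],[0,0,0.2]],
    [0.1,[0,0,0],[0,0,0.3]],
    [0.1,[0,0,0],[0,0,0.4]],
    [0.1,[0,0,0],[0,0,0.5]],
    [0.1,[0,0,0],[0,0,0.55]],
    [0.1,[0,0,0],[0,0,0.55]]
  ],
  "grip_n": 55
}}

```text
clock: 17.4
tool_pos: [0.3998, -0.1836, 0.13]
eef_rot: [0.732, 0.681, -0.001, 0.001]
contact_force: [-0.1, -0.9, 2.9]
opening: 0.199
finger_force: 55.0
```

```bash
python3 -c "
from h import *
s=get_state();T=s['tool_pos'];print(T.round(4),s['moment'].round(2),s['contact_force'].round(1),toolvec([0,0,1]).round(3));r=R.from_quat(s['eef_rot']).as_matrix();print(np.degrees(np.arctan2(r[1,1],r[0,1])))"
```

```text
[ 0.3998 -0.1836  0.13  ] [-0.19  0.02 -0.05] [-0.1 -0.9  2.9] [-0.002 -0.    -1.   ]
-4.111551879104237
```

Create st.py:
```python
from h import *
s=get_state();T=s['tool_pos'];r=R.from_quat(s['eef_rot']).as_matrix();print('ST',T.round(4),s['moment'].round(2),s['contact_force'].round(1),toolvec([0,0,1]).round(3),'yaw',np.degrees(np.arctan2(r[1,1],r[0,1])).round(1),'q7',s['q'][6].round(2))
```

```text
(no output)
```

{"api": "advance", "payload": {
  "motion": [
    [0.1,[0,0,0.0003],[0,0,0.1]],
    [0.1,[0,0,0.0008],[0,0,0.2]],
    [0.1,[0,0,0.0008],[0,0,0.2]]
  ]
}}

```text
clock: 17.7
tool_pos: [0.3996, -0.1837, 0.1291]
eef_rot: [0.796, 0.605, -0.001, 0.001]
contact_force: [0.3, -1.2, 4.1]
opening: 0.197
finger_force: 55.0
```

```bash
python3 st.py
```

```text
ST [ 0.3996 -0.1837  0.1291] [-0.25  0.14 -0.03] [ 0.3 -1.2  4.1] [-0.002 -0.    -1.   ] yaw -15.5 q7 0.66
```

{"api": "advance", "payload": {
  "motion": [
    [0.1,[0,0,0.0006],[0,0,0.1]],
    [0.1,[0,0,0.0013],[0,0,0.2]],
    [0.1,[0,0,0.0013],[0,0,0.2]]
  ]
}}

```text
clock: 18.0
tool_pos: [0.3995, -0.1841, 0.1283]
eef_rot: [0.853, 0.522, -0.001, 0.001]
contact_force: [-0.2, -0.3, 10.3]
opening: 0.198
finger_force: 55.0
```

```bash
python3 st.py
```

```text
ST [ 0.3995 -0.1841  0.1283] [-0.24  0.34 -0.1 ] [-0.2 -0.3 10.3] [-0.002  0.001 -1.   ] yaw -27.0 q7 0.55
```

{"api": "advance", "payload": {
  "motion": [
    [0.1,[0,0,0],[0,0,0.1]],
    [0.1,[0,0,0],[0,0,0.2]],
    [0.1,[0,0,0],[0,0,0.2]]
  ]
}}

```text
clock: 18.3
tool_pos: [0.3993, -0.1841, 0.1283]
eef_rot: [0.901, 0.435, -0.001, 0.001]
contact_force: [-0.4, -0.3, 11.3]
opening: 0.201
finger_force: 55.0
```

```bash
python3 st.py
```

```text
ST [ 0.3993 -0.1841  0.1283] [-0.28  0.4  -0.13] [-0.4 -0.3 11.3] [-0.003  0.001 -1.   ] yaw -38.5 q7 0.44
```

{"api": "advance", "payload": {
  "motion": [
    [0.1,[0,0,0],[0,0,0.1]],
    [0.1,[0,0,0],[0,0,0.2]],
    [0.1,[0,0,0],[0,0,0.2]]
  ]
}}

```text
clock: 18.6
tool_pos: [0.398, -0.1839, 0.1283]
eef_rot: [0.938, 0.345, -0.002, 0.001]
contact_force: [-5.0, -2.8, 14.5]
opening: 0.206
finger_force: 58.4
```

```bash
python3 st.py
```

```text
ST [ 0.398  -0.1839  0.1283] [-0.42  1.12  1.41] [-5.  -2.8 14.5] [-0.004 -0.    -1.   ] yaw -49.6 q7 0.32
```

{"api": "advance", "payload": {
  "motion": [
    [0.1,[0,0,-0.0005],[0,0,0.05]],
    [0.1,[0,0,-0.0005],[0,0,0.1]],
    [0.1,[0,0,-0.0005],[0,0,0.1]]
  ],
  "grip_n": 60
}}

```text
clock: 18.9
tool_pos: [0.3983, -0.1834, 0.1284]
eef_rot: [0.954, 0.3, -0.002, 0.0]
contact_force: [-3.4, -2.6, 7.9]
opening: 0.217
finger_force: 68.5
```

```bash
python3 st.py
```

```text
ST [ 0.3983 -0.1834  0.1284] [-0.3   0.84  1.89] [-3.4 -2.6  7.9] [-0.004 -0.    -1.   ] yaw -55.1 q7 0.26
```

{"api": "advance", "payload": {
  "motion": [
    [0.1,[0,0,-0.0005],[0,0,0.05]],
    [0.1,[0,0,-0.0005],[0,0,0.1]],
    [0.1,[0,0,-0.0005],[0,0,0.1]]
  ]
}}

```text
clock: 19.2
tool_pos: [0.3988, -0.1828, 0.1285]
eef_rot: [0.968, 0.252, -0.002, 0.0]
contact_force: [-2.0, -2.0, 2.0]
opening: 0.232
finger_force: 74.6
```

```bash
python3 st.py
```

```text
ST [ 0.3988 -0.1828  0.1285] [-0.14  0.55  2.23] [-2. -2.  2.] [-0.004 -0.001 -1.   ] yaw -60.8 q7 0.19
```

The lid stopped after about 77° with torque rising to 2.2 Nm, while the upward force fell away, so the thread is holding it. I let go and check.

{"api": "advance", "payload": {
  "motion": [
    [0.5,[0,0,0],[0,0,0]],
    [0.6,[0,0,0],[0,0,0]],
    [0.6,[0,0,0],[0,0,0]],
    [0.6,[0,0,-0.04],[0,0,0]],
    [0.6,[0,0,-0.08],[0,0,0]],
    [0.6,[0,0,-0.12],[0,0,0]],
    [0.6,[0,0,-0.12],[0,0,0]],
    [0.6,[0,0,-0.12],[0,0,0]]
  ]
}}

```text
clock: 20.0
tool_pos: [0.3999, -0.1831, 0.2491]
eef_rot: [0.969, 0.247, 0.0, 0.001]
contact_force: [0.5, -0.2, 0.3]
opening: 0.601
finger_force: 0.0
```

Run:
```python
from h import *
p,d,c,W=look('wrist');cv2.imwrite('pics/w5.png',p[:,:,::-1])
n=(np.hypot(W[...,0]-.399,W[...,1]+.183)<.06)&(d>0)
Q=W[n&(abs(W[...,2]-.121)<.008)&(p.min(2)>150)];A=np.c_[Q[:,:2]-[.399,-.183],np.ones(len(Q))];k=np.linalg.lstsq(A,Q[:,2],rcond=None)[0];print('lid plane',len(Q),k.round(4),cv2.minEnclosingCircle(Q[:,:2].astype(np.float32)))
P=W[n&(abs(W[...,2]-.149)<.012)&(p.max(2)<110)];print('bar',len(P),cv2.minAreaRect(P[:,:2].astype(np.float32)),np.median(P[:,2]))
p2,d2,c2,W2=look('top');n=(np.hypot(W2[...,0]-.397,W2[...,1]+.185)<.05)&(abs(W2[...,2]-.121)<.02);print('top lid z',n.sum(),np.median(W2[n][:,2]))
```

```bash
python3 st.py
```

```text
lid plane 6129 [ 0.0005 -0.0012  0.1202] ((0.39871084690093994, -0.1819525510072708), 0.04541923105716705)
bar 2004 ((0.399481862783432, -0.1821490079164505), (0.06921631097793579, 0.018096044659614563), 45.20436096191406) 0.1480180853035158
top lid z 0 nan
ST [ 0.399  -0.1826  0.2478] [-0.07  0.14 -0.  ] [ 0.5 -1.5 -0.3] [-0.003 -0.001 -1.   ] yaw -61.4 q7 -0.05
  return _methods._mean(a, axis=axis, dtype=dtype,
  ret = ret.dtype.type(ret / rcount)
```

View pics/w5.png

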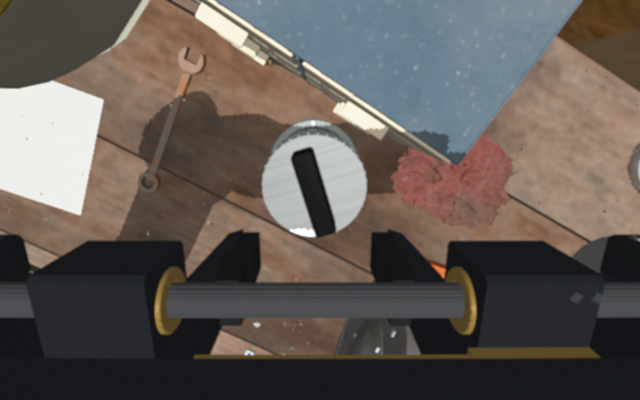

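The lid sits level on the pot, centred at about (313,187) with its top at about 120.5 mm and the bar at 45°. One more regrip and turn will confirm it is tight.

{"api": "advance", "payload": {
  "motion": [
    [0.6,[0,0,0.04],[0,0,-0.15]],
    [0.6,[0,0,0.08],[0,0,-0.29]],
    [0.6,[0,0,0.11],[0,0,-0.29]],
    [0.6,[0,0,0.116],[0,0,-0.29]],
    [0.1,[0,0,0.116],[0,0,-0.29]],
    [0.1,[0,0,0.116],[0,0,-0.29]],
    [0.1,[0,0,0.116],[0,0,-0.29]],
    [0.1,[0,0,0.116],[0,0,-0.29]]
  ],
  "grip_n": 60
}}

```text
clock: 20.9
tool_pos: [0.4, -0.1835, 0.1336]
eef_rot: [0.923, 0.384, -0.0, 0.001]
contact_force: [0.2, 0.1, 0.7]
opening: 0.259
finger_force: 0.0
```

```bash
python3 st.py
```

```text
ST [ 0.4    -0.1835  0.1336] [0.01 0.09 0.02] [0.2 0.1 0.7] [-0.001  0.002 -1.   ] yaw -44.8 q7 0.38
```

{"api": "advance", "payload": {
  "motion": [
    [0.1,[0,0,0],[0,0,0.05]],
    [0.1,[0,0,0],[0,0,0.1]],
    [0.1,[0,0,0],[0,0,0.15]],
    [0.1,[0,0,0],[0,0,0.2]],
    [0.1,[0,0,0],[0,0,0.2]]
  ]
}}

```text
clock: 21.4
tool_pos: [0.3995, -0.1822, 0.1335]
eef_rot: [0.956, 0.294, -0.001, 0.0]
contact_force: [-1.8, 0.9, 5.6]
opening: 0.214
finger_force: 68.6
```

```bash
python3 st.py
```

```text
ST [ 0.3995 -0.1822  0.1335] [0.3  0.48 1.79] [-1.8  0.9  5.6] [-0.001 -0.    -1.   ] yaw -55.8 q7 0.26
```

{"api": "advance", "payload": {
  "motion": [
    [0.5,[0,0,0],[0,0,0]],
    [0.6,[0,0,0],[0,0,0]],
    [0.6,[0,0,0],[0,0,0]],
    [0.6,[0,0,-0.04],[0,0,0]],
    [0.6,[0,0,-0.08],[0,0,0]],
    [0.6,[0,0,-0.12],[0,0,0]],
    [0.6,[0,0,-0.12],[0,0,0]],
    [0.6,[0,0,-0.12],[0,0,0]]
  ]
}}

```text
clock: 22.2
tool_pos: [0.4, -0.183, 0.2532]
eef_rot: [0.957, 0.29, -0.0, 0.001]
contact_force: [0.7, -1.3, -0.6]
opening: 0.598
finger_force: 0.0
```

Run:
```python
from h import *
p,d,c,W=look('wrist')
n=(np.hypot(W[...,0]-.399,W[...,1]+.183)<.06)&(d>0)
Q=W[n&(abs(W[...,2]-.121)<.008)&(p.min(2)>150)];A=np.c_[Q[:,:2]-[.399,-.183],np.ones(len(Q))];print('lid plane',np.linalg.lstsq(A,Q[:,2],rcond=None)[0].round(4))
P=W[n&(abs(W[...,2]-.149)<.012)&(p.max(2)<110)];print('bar',cv2.minAreaRect(P[:,:2].astype(np.float32)),np.median(P[:,2]))
```

```text
lid plane [ 0.     -0.0014  0.1202]
bar ((0.3990621268749237, -0.18220418691635132), (0.07021573185920715, 0.017680052667856216), 45.09870147705078) 0.14802384621560769
```

```bash
python3 -c "
from plant import *
print(finish_job())"
```

```text
the job is handed in; nothing more can be done
None
```

The job is handed in: the offcut lies flat on the bench clear of the pot, and the lid is level and screwed fully tight on the rim; it did not move when I turned it again to check.

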